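Back the ratchet wheel off one notch

TASK

The ratchet wheel on the test stand has been fed one notch too far. With a fingertip, push the blue tab to lift the pawl clear of the teeth, push the wheel back one notch by a black handle (its top moves towards the pawl), then push the pawl down again until it is fully home in the next notch. Pick nothing up, and leave the tools and parts lying around where they are.

Things in the scene. Friction and masses are not known exactly. Their poses are not given: they have to be found in the camera images.
- stand: fixed plywood base 150 x 250 x 12 mm with white printed brackets that carry the ratchet wheel and its pawl. Origin: on the bench straight below the wheel's centre; z up; x runs along the wheel's axle away from the robot, y to the left seen from the robot. The brackets rise to 134 mm at x = +27 to +41 mm. The base reaches y = -155 to +95 mm.
- wheel_hub (a point): centre of the toothed wheel, on its axle (along the stand's x), 105 mm above the bench. The terracotta-coloured wheel is 120 mm over its 10 saw teeth, 20 mm thick (stand x -10 to +10 mm), root radius 48 mm.
- push_handle (a point): point on one of the wheel's five black push handles, 70 mm from the axle. They are round radial bars 12 mm thick, 72 deg apart, ending 85 mm from the axle, at stand x = -55 mm (robot's side of the wheel). This one starts nearly upright, 22 to 29 deg from vertical towards the stand's +y; one notch backward carries it over the top towards -y.
- wheel (a joint): turn of the wheel, rad, positive = backward (its top moves towards the stand's -y, towards the pawl). A notch is 0.628. 0 = a steep tooth face just rests on the lowered pawl; starts at -0.16 to -0.04; with the pawl down it cannot pass about +0.03. Needs 0.2 N m (3 N at a handle), stays where left. The pawl drops fully into the next notch at about 0.45 to 0.64.
- pawl (a joint): swing of the pawl, rad: 0 = fully down in the teeth (stop), positive = lifted, nose up and over towards the stand's -y; stop at 1.2. It clears the teeth above about 0.17. Stiff hinge (about 0.08 N m, 1 to 2 N at the tab), so it stays where it is left and must be pushed down again as well. It starts at 0 to 0.04.
- pawl_pivot (a point): hinge of the pawl: axis along the stand's x, 98 mm to the -y side of the wheel's axle and 115 mm above the bench.
- pawl_tab (a point): centre of the blue tab on top of the white pawl, a plate 34 mm along the stand's x, 56 mm high, 8 mm thick; pawl down, it leans 20 deg to +y, its centre 31 mm to the -y side of the axle and 193 mm up (top 220 mm), 103 mm from the pivot. Pushed to -y it lifts the pawl, pushed back to +y it lowers it. Push it above 197 mm: the rising nose below sweeps up to 195 mm.
- print_tall: bystander: terracotta-coloured hollow printed prism, 75 x 55 x 160 mm high; origin under its centre
- print_mid: bystander: the same kind, 65 x 65 x 140 mm high; origin under its centre
- print_short: bystander: the same kind, 60 x 50 x 100 mm high; origin under its centre
- wrench: bystander: wrench 160 mm long lying in front of the stand; origin under its middle, x along it
- pliers: bystander: pliers 190 mm long with red and black handles lying to the left of the stand; origin under the middle, x along them
- bolt: bystander: steel hex bolt standing on its 24 mm head, 60 mm high, left of the stand; origin under its centre
- nut: bystander: loose steel hex nut 28 mm wide, 12 mm high, lying on the stand's base behind the wheel; origin under its centre
- drill: bystander: dark green and black cordless drill standing on its battery, 220 mm high; origin under its centre

How it is judged:
By the outcome, as a careful person would: the job done as asked, in the order asked, and still so for the second after the job is handed in, with the robot touching nothing.
It also fails if it takes over 64 s, if anything falls off the work surface, if the arm or the gripper's body presses on something with over 40 N, if the wrist force passes 120 N, or if a joint passes its speed limit or range.

ROBOT

A 7-joint arm with a two-finger parallel gripper is mounted at the origin on the work surface. World frame = base frame: x ahead of the robot, y to its left, z up, the work surface at z = 0. Lengths are in m, angles in rad, forces in N, time in s.
With the tool pointing down it reaches from about 0.425 to 0.925 m from the base axis. Payload 6.8 kg.
Tool frame: the origin (TCP) lies at the centre of the arm's flange, where the gripper is bolted on; the fingertips stand 173 mm ahead of it and the grasp point (between the pads) lies 155 mm ahead of it; z points along the fingers, y is the direction in which the jaws open and shut (so a half turn about z gives the same grasp; the last joint's range is limited). The gripper opens to 85 mm and grips with 20 to 120 N. Pads are 22 mm wide; open, the fingers measure 114 mm over their backs; the gripper's body (76 mm by 85 mm) begins 54 mm behind the grasp point. The pads swing forward as they close: fully open they stand 13 mm farther back than shut.
Start: joints at [-1.264, 0.477, 0.022, 1.555, -0.011, 1.109, -0.083], TCP at [0.272, 0.618, 0.405] pointing down, gripper open.
Joint ranges: [-2.96, 2.96], [-0.34, 2.1], [-1.41, 1.46], [0.24, 2.44], [-1.37, 4.51], [0.17, 1.92], [-2.96, 2.96]. Speed limits (rad/s): [2.39, 2.39, 3.14, 3.14, 3.14, 3.14, 3.14].

INTERFACE

Orientations are given as a rotation vector (axis times angle).
In Python, from bench import r gives the robot as it stands. The module is installed in compiled form; this text tells all that it offers.
- The arm moves only by the shell command python3 -m creep 'ROWS' [OPENING] [FORCE]. ROWS is a JSON object of lists of equal length, an entry for each row: "linear": the shift along the tool's x, y, z in cm, a list of three; "rot": the turn, a rotation vector about the tool's x, y, z in rad, a list of three. A call has 1 to 20 rows; each row shifts and turns the commanded pose from where the row before left it, along the tool's axes as they then stand; what a row does not reach is not made up. A row lasts 1/12 s, in which the tool goes at most 41.7 mm and 7.16 degrees, less where a joint would pass 70% of its speed; a pose out of reach is approached as far as the arm can. A call with a gripper value outside its range is refused whole. OPENING is the closure, from -1 (fully open) to 1 (shut), so that 0 is half open, set as the call begins (- or left out, the last holds). The fingers move at their own pace and stop on an object; FORCE is the grip in N (left out, the last holds). Time passes only in rows, so rows that do not move let the fingers close. It gives the time, the measured TCP pose, the force and the opening at its end, in the units of the state.
- r.get_obs(): the state, without advancing time (a new reading comes with each control period).
- r.grab_frame(name): name is "side" or "top" or "wrist"; returns the picture (480x640x3 uint8, blue, green, red); there is no depth.
- r.get_calibration(name): a dict with "fx", "fy", "cx", "cy" (pixels), "pose" (4x4, takes a point from camera to world coordinates); the wrist camera has in their place "mount" (4x4, takes a point from camera to tool coordinates, whose origin is the TCP and whose axes are the flange's). Camera axes: x right, y down, z forward; pixel columns grow to the right and rows downward; lengths in m; the calibration is good to about 2 mm. The wrist camera is an equidistant fisheye: a pixel r from the principal point sees the ray r / f radians off the axis. A picture is of the moment at which its call begins: read the wrist's pose just before it. get_calibration takes no time and is no camera call.
- r.hand_in(): hands the job in, once; it reports no verdict.
Trained networks look in the newest picture that a camera, given by its name, has taken for a name from the list of things; names that differ only in an ending like _2 or _b are one class to them, and where a whole thing is asked for, a point or a joint stands for the part that bears it (a point fixed in the world has none). Each returns a list of dicts, best first, with "p" (0 to 1); they miss things now and then, are a little off and sometimes report something else, mostly with a low value. They report only what shows in the picture. A call takes as long as a camera call.
- r.cut_out(camera, label): "pixels" (480x640 bool, what is visible of it) and "uv" ([column, row] in pixels, amid what is visible of it).
The state is a dict: "clock": time; "joints": joint angles; "qvel": joint speeds; "tau": joint torques, N m; "tcp_pos": TCP position; "orientation": TCP orientation; "contact_force": force on the tool from outside, world axes, zero at the start; "moment": the same for the moment, N m; "grip_width": finger opening in m.
Only numpy, scipy, OpenCV 4.12 (cv2) and the standard library are available. Lean on these libraries where they do the work, as an engineer would, in place of code of your own. Each camera call takes 0.05 s, during which the arm holds its last target. There are 200 camera calls.

## Working session

There is one attempt and no reset: what is moved stays moved. The work goes in short steps, Python scripts to look and compute and a shell command to move; the robot and the scene stay as the last step left them, time stands still between calls to the robot, and variables do not carry over. Pictures are saved under pics/ and viewed, about 8 in all and at most 12, crops included, and the job is handed in when it is done.

```bash
mkdir -p pics
python3 - <<'E'
from bench import r
import cv2,numpy as np
np.set_printoptions(precision=4,suppress=True)
print(r.get_obs())
for c in ["side","top"]:
    k=r.get_calibration(c); print(c,k)
    im=r.grab_frame(c); cv2.imwrite(f"pics/{c}0.png",im)
    for l in ["stand","wheel_hub","push_handle","pawl_tab","pawl_pivot","wheel","pawl","nut"]:
        print(c,l,[(np.round(d["uv"],1).tolist(),round(d["p"],2),int(d["pixels"].sum())) for d in r.cut_out(c,l)[:5]])
print(r.get_calibration("wrist"))
E
```

```text
{'clock': 0.0, 'joints': array([-1.2641,  0.4778,  0.0223,  1.5564, -0.0115,  1.1093, -0.0831]), 'qvel': array([ 0.0006, -0.0006,  0.0017,  0.0013,  0.0009, -0.0004, -0.0006]), 'tau': array([  0.0005, -59.6452,   1.6081, -28.1195,   0.0125,   0.0093,
        -0.    ]), 'tcp_pos': array([0.2719, 0.6175, 0.4037]), 'orientation': array([-0.6469, -3.074 ,  0.0028]), 'contact_force': array([ 0.1565,  0.1537, -0.5319]), 'moment': array([-0.024 , -0.0069, -0.0447]), 'grip_width': 0.08503635719734462}
side {'fx': 558.0994954457502, 'fy': 558.0994954457502, 'cx': 315.2817152767961, 'cy': 238.505335357681, 'pose': array([[-0.9865, -0.0879,  0.1378,  0.3744],
       [-0.1635,  0.5286, -0.833 ,  1.1632],
       [ 0.0004, -0.8443, -0.5359,  0.8347],
       [ 0.    ,  0.    ,  0.    ,  1.    ]])}
side stand [([321.9, 247.6], 0.56, 4709)]
side wheel_hub [([323.0, 257.3], 0.86, 4772)]
side push_handle [([324.5, 238.1], 0.87, 1624), ([327.8, 197.9], 0.2, 364)]
side pawl_tab [([324.0, 200.6], 0.92, 366), ([338.0, 181.1], 0.39, 719)]
side pawl_pivot [([321.0, 248.6], 0.59, 4868)]
side wheel [([323.3, 2
[... 359 characters left out ...]
1.    ]])}
top stand [([350.5, 245.9], 0.61, 4429)]
top wheel_hub [([350.2, 245.1], 0.64, 4308)]
top push_handle [([364.4, 241.7], 0.7, 295), ([335.3, 251.1], 0.62, 988)]
top pawl_tab [([361.2, 239.3], 0.59, 331)]
top pawl_pivot [([349.5, 248.0], 0.67, 4402)]
top wheel [([337.9, 249.5], 0.82, 1038)]
top pawl [([361.8, 240.9], 0.67, 203)]
top nut [([328.6, 219.8], 0.56, 89), ([323.6, 286.1], 0.3, 378)]
{'fx': 371.64829954431775, 'fy': 371.64829954431775, 'cx': 317.41865337181156, 'cy': 243.77665894575702, 'mount': array([[-0.0012, -0.9579, -0.2871,  0.0736],
       [ 1.    , -0.0012, -0.0003, -0.0014],
       [-0.0001, -0.2871,  0.9579,  0.0302],
       [ 0.    ,  0.    ,  0.    ,  1.    ]])}
```

Run:
```python
import cv2,numpy as np
s=cv2.imread("pics/side0.png");t=cv2.imread("pics/top0.png")
a=cv2.resize(s[110:360,200:450],(600,600),interpolation=cv2.INTER_CUBIC)
b=cv2.resize(t[160:340,250:450],(800,720)[:2] and (666,600),interpolation=cv2.INTER_CUBIC)
cv2.imwrite("pics/a.png",a);cv2.imwrite("pics/b.png",b)
```

```text
(no output)
```

View pics/side0.png

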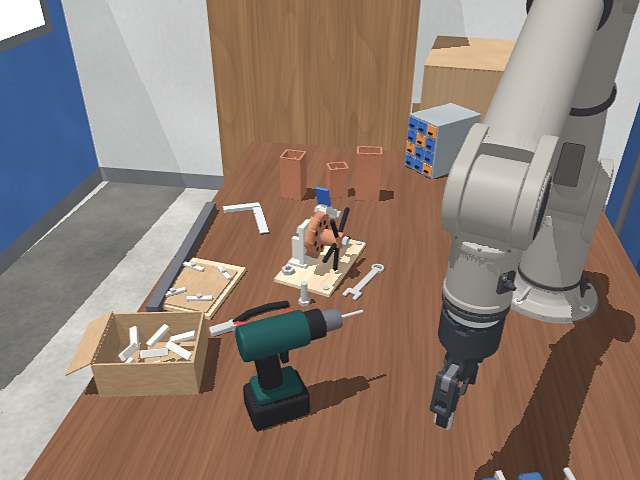

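View pics/b.png

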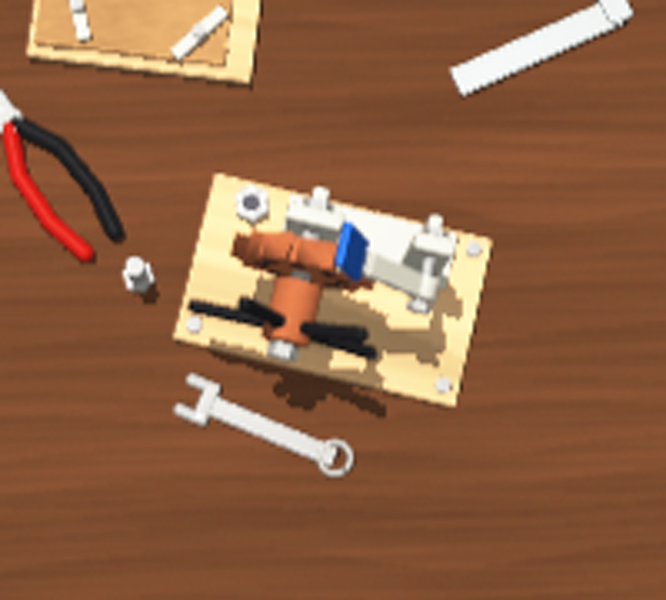

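The side view shows the stand at about (320,250), with the drill and bolt to its left. The top crop shows the stand's base corners at (217,175), (492,240), (457,405) and (175,340). The tab is at (350,252), and the handles are on the robot's side.

```bash
cat > h.py <<'E'
import numpy as np
from bench import r
np.set_printoptions(precision=4,suppress=True)
def ray(c,uv):
    k=r.get_calibration(c);T=k["pose"]
    return T[:3,3],T[:3,:3]@np.array([(uv[0]-k["cx"])/k["fx"],(uv[1]-k["cy"])/k["fy"],1])
def onz(c,uv,z):
    o,d=ray(c,uv); return o+d*(z-o[2])/d[2]
def proj(c,p):
    k=r.get_calibration(c);T=k["pose"];q=T[:3,:3].T@(np.asarray(p)-T[:3,3])
    return np.array([k["fx"]*q[0]/q[2]+k["cx"],k["fy"]*q[1]/q[2]+k["cy"]])
def tri(a,b):
    (o1,d1),(o2,d2)=a,b
    s=np.linalg.lstsq(np.c_[d1,-d2],o2-o1,rcond=None)[0]
    p,q=o1+s[0]*d1,o2+s[1]*d2
    return (p+q)/2,np.linalg.norm(p-q)
E
python3 - <<'E'
from h import *
C=[onz("top",(250+u/3.33,160+v/3.33),.012)[:2] for u,v in [(217,175),(492,240),(457,405),(175,340)]]
C=np.array(C);print(C,[np.linalg.norm(C[i]-C[i-1]) for i in range(4)])
ey=(C[0]-C[1])+(C[3]-C[2]);yaw=np.arctan2(-ey[0],ey[1]);print("yaw",yaw)
ex=np.array([np.cos(yaw),np.sin(yaw)]);ey=np.array([-ex[1],ex[0]])
ctr=C.mean(0);O=ctr+0.030*ey;print("ctr",ctr,"O",O, "(x centre unknown)")
t,g=tri(ray("side",(324.0,200.6)),ray("top",(361.2,239.3)));print("tab",t,g)
d=t[:2]-O;print("tab in stand",d@ex,d@ey,t[2])
o=O-0.03*ey
E
```

```text
[[ 0.6538  0.0718]
 [ 0.5894 -0.1663]
 [ 0.4464 -0.1289]
 [ 0.5092  0.1118]] [np.float64(0.1500465576365536), np.float64(0.24671369836196558), np.float64(0.1478367782560906), np.float64(0.2486958527097)]
yaw -0.2597979090157088
ctr [ 0.5497 -0.0279] O [0.5574 0.0011] (x centre unknown)
tab [ 0.5484 -0.0457  0.1703] 0.008275902525841514
tab in stand 0.0032731709288579837 -0.04750321757846745 0.17027057350080044
```

```bash
cat >> h.py <<'E'
YAW=-0.26
EX=np.array([np.cos(YAW),np.sin(YAW),0]);EY=np.array([-EX[1],EX[0],0])
O=np.array([0.5574,0.0011,0])
def W(x,y,z): return O+x*EX+y*EY+np.array([0,0,z])
E
python3 - <<'E'
from h import *
import cv2
out=[]
for c,(u0,v0,w,h) in {"side":(260,170,125,150),"top":(290,195,125,150)}.items():
    im=cv2.imread(f"pics/{c}0.png");s=4 if 0 else 4
    cr=cv2.resize(im[v0:v0+h,u0:u0+w],None,fx=3.2,fy=3.2,interpolation=cv2.INTER_CUBIC)
    def P(p): return tuple(int(round(a)) for a in ((proj(c,p)-[u0,v0]+.5)*3.2))
    def line(pts,col): 
        for a,b in zip(pts,pts[1:]+pts[:1]): cv2.line(cr,P(a),P(b),col,1,cv2.LINE_AA)
    line([W(x,y,.012) for x,y in[(-.075,-.155),(-.075,.095),(.075,.095),(.075,-.155)]],(0,255,0))
    a=np.radians(20)
    line([W(x,-.031+k*.028*np.sin(a),.193+k*.028*np.cos(a)) for x,k in[(-.017,-1),(.017,-1),(.017,1),(-.017,1)]],(0,255,255))
    for x in(-.01,.01): line([W(x,.06*np.cos(t),.105+.06*np.sin(t)) for t in np.linspace(0,6.28,40)],(255,255,0))
    for i in range(5):
        t=np.radians(25+72*i); line([W(-.055,r_*np.sin(t),.105+r_*np.cos(t)) for r_ in(.02,.085)],(255,0,255))
    out.append(cr)
cv2.imwrite("pics/ov.png",np.hstack(out))
E
```

```text
(no output)
```

View pics/ov.png

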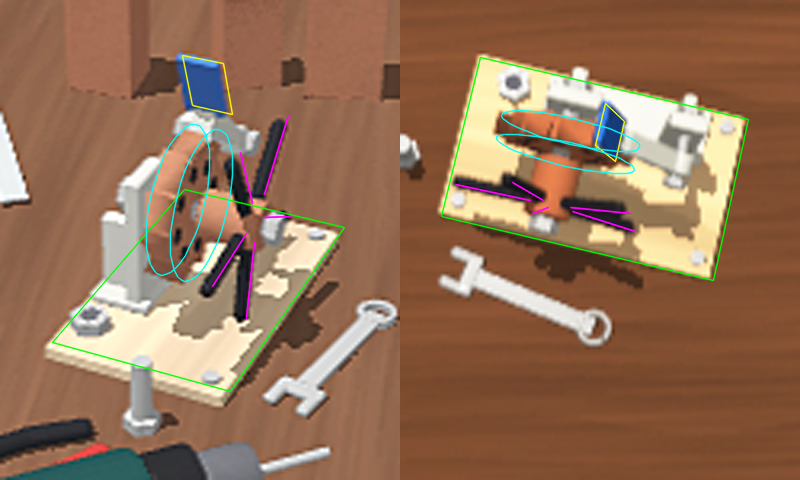

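The overlay fits, apart from a shift of about 3 mm in x in the side view. I'll move the origin to (0.560, 0.001). The handle is about 25° from vertical. Next I raise the arm, align the tool with the stand and shut the gripper.

```bash
sed -i 's/^O=.*/O=np.array([0.560,0.001,0])/' h.py
cat >> h.py <<'E'
from scipy.spatial.transform import Rotation as R
def st():
    o=r.get_obs();M=R.from_rotvec(o["orientation"]).as_matrix()
    tip=o["tcp_pos"]+.173*M[:,2];d=tip-O
    print("t",round(o["clock"],2),"tip stand mm",np.round([d@EX*1e3,d@EY*1e3,tip[2]*1e3],1),"tooly err",round(float(np.arctan2(-M[0,1],M[1,1])-YAW),3),"tilt",M[:2,2].round(3),"F",o["contact_force"].round(2),"w",round(o["grip_width"],4))
    return o,M
E
python3 -m creep '{"linear":[[0,0,-3],[0,0,-3]],"rot":[[0,0,-0.08],[0,0,-0.075]]}' 1 30
python3 -m creep '{"linear":[[-2.2,-2.5,0],[-2.2,-2.5,0],[-2.2,-2.5,0],[-2.2,-2.5,0],[-2.2,-2.5,0],[-2.2,-2.5,0],[-2.2,-2.5,0],[-2.2,-2.5,0],[-2.2,-2.5,0],[-2.2,-2.5,0],[-2.2,-2.5,0],[-2.2,-2.5,0],[-2.2,-2.5,0],[-2.2,-2.5,0],[-2.2,-2.5,0],[-2.2,-2.5,0],[-2.2,-2.5,0],[-2.2,-2.5,0],[-2.2,-2.5,0],[-2,-2,0]],"rot":[[0,0,0],[0,0,0],[0,0,0],[0,0,0],[0,0,0],[0,0,0],[0,0,0],[0,0,0],[0,0,0],[0,0,0],[0,0,0],[0,0,0],[0,0,0],[0,0,0],[0,0,0],[0,0,0],[0,0,0],[0,0,0],[0,0,0],[0,0,0]]}'
python3 -c "from h import *;st()"
```

```text
clock: 1.07
tcp_pos: [0.2717, 0.6173, 0.4632]
orientation: [-0.401, -3.115, 0.008]
contact_force: [0.5, 0.3, 0.8]
grip_width: 0.0638
clock: 2.73
tcp_pos: [0.5686, 0.0242, 0.465]
orientation: [0.409, 3.114, -0.0]
contact_force: [0.3, -0.8, -0.1]
grip_width: 0.0
t 2.73 tip stand mm [  2.5  24.6 292. ] tooly err -0.001 tilt [ 0.001 -0.   ] F [ 0.27 -0.83 -0.15] w 0.0
```

```bash
python3 -m creep '{"linear":[[0,0,2],[0,0,2],[0,0,2],[0,0,1.5],[0,0,1],[0,0,0]],"rot":[[0,0,0],[0,0,0],[0,0,0],[0,0,0],[0,0,0],[0,0,0]]}'
python3 - <<'E'
from h import *
import cv2
st()
a=r.grab_frame("side")[130:330,240:400];b=r.grab_frame("wrist")
cv2.imwrite("pics/c.png",np.hstack([cv2.resize(a,(360,450),interpolation=cv2.INTER_CUBIC),cv2.resize(b,(440,450))]))
E
```

```text
clock: 3.23
tcp_pos: [0.5675, 0.027, 0.3777]
orientation: [-0.406, -3.112, 0.002]
contact_force: [-0.2, 0.4, -0.1]
grip_width: 0.0001
t 3.23 tip stand mm [ -0.   26.7 204.7] tooly err 0.0 tilt [-0.004 -0.001] F [-0.15  0.45 -0.08] w 0.0001
```

View pics/c.png

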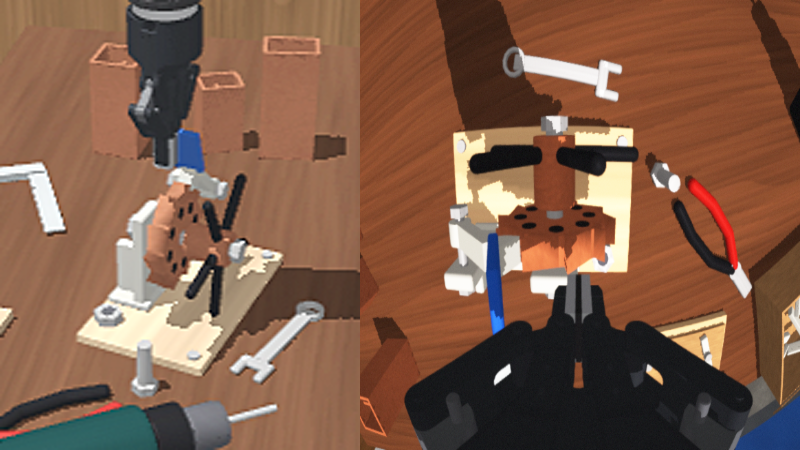

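Side panel: the finger, at about (165,160), is just on the +y side of the blue tab at (190,150). Wrist panel: the fingertip at (580,280) is level with the tab at (493,235–330). Now I push the tab to -y.

```bash
python3 -m creep '{"linear":[[0,-1,-0.3],[0,-1,0],[0,-0.8,0],[0,-0.8,0],[0,-0.8,0]],"rot":[[0,0,0],[0,0,0],[0,0,0],[0,0,0],[0,0,0]]}'
python3 -m creep '{"linear":[[0,-0.8,0],[0,-0.8,0],[0,-0.8,0],[0,-0.6,0],[0,-0.4,0],[0,0,0]],"rot":[[0,0,0],[0,0,0],[0,0,0],[0,0,0],[0,0,0],[0,0,0]]}'
python3 - <<'E'
from h import *
import cv2
st()
a=r.grab_frame("side")[130:330,240:400];b=r.grab_frame("wrist")
cv2.imwrite("pics/d.png",np.hstack([cv2.resize(a,(360,450),interpolation=cv2.INTER_CUBIC),cv2.resize(b,(440,450))]))
E
```

```text
clock: 3.75
tcp_pos: [0.5586, -0.0124, 0.3866]
orientation: [0.403, 3.109, 0.015]
contact_force: [-3.1, 22.7, 30.9]
grip_width: 0.0
clock: 4.25
tcp_pos: [0.5476, -0.0502, 0.3824]
orientation: [-0.41, -3.114, 0.001]
contact_force: [0.3, -0.6, -0.1]
grip_width: -0.0
t 4.25 tip stand mm [  1.1 -52.8 209.4] tooly err -0.002 tilt [-0.001 -0.001] F [ 0.32 -0.56 -0.09] w -0.0
```

View pics/d.png

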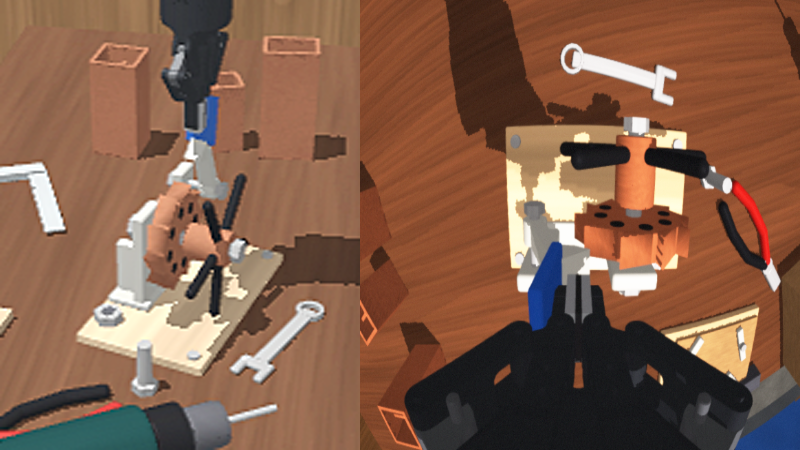

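Both panels show the pawl lifted well clear, with the tab now leaning to -y and the nose up at side (200,165). Contact force is about 0. Next I go round to the +y side of the upright handle.

```bash
python3 -m creep '{"linear":[[0,1.5,0],[0.5,2,0],[1,2,0],[1,2,0],[1,2,0],[1,1.5,0],[1.1,1,0],[0,0,1.5],[0,0,1.5],[0,0,1.3],[0,0,0]],"rot":[[0,0,0],[0,0,0],[0,0,0],[0,0,0],[0,0,0],[0,0,0],[0,0,0],[0,0,0],[0,0,0],[0,0,0],[0,0,0]]}'
python3 - <<'E'
from h import *
import cv2
st()
a=r.grab_frame("side")[130:330,240:400];b=r.grab_frame("wrist")
cv2.imwrite("pics/e.png",np.hstack([cv2.resize(a,(360,450),interpolation=cv2.INTER_CUBIC),cv2.resize(b,(440,450))]))
E
```

```text
clock: 5.27
tcp_pos: [0.5237, 0.0822, 0.3371]
orientation: [-0.405, -3.111, 0.003]
contact_force: [-0.2, -0.8, 0.4]
grip_width: 0.0002
t 5.27 tip stand mm [-56.7  68.7 164.1] tooly err 0.001 tilt [-0.005 -0.002] F [-0.18 -0.76  0.39] w 0.0002
```

View pics/e.png

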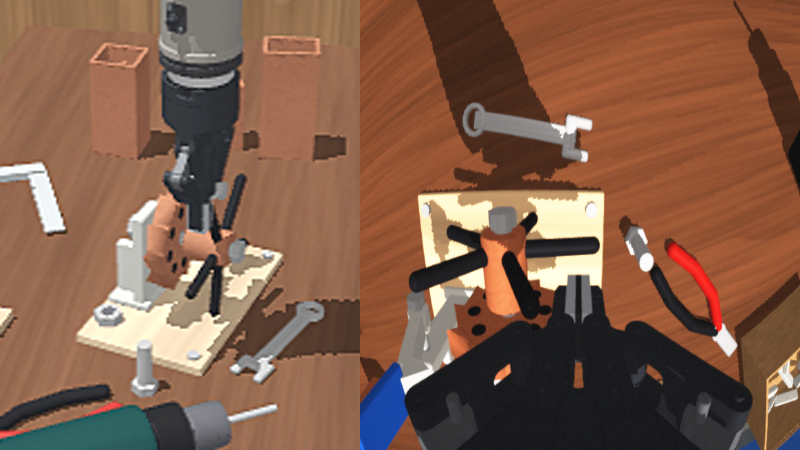

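Wrist panel: the handle tip at (525,315) is just to the left of the finger at (580,290), so they line up. Now I push the wheel.

```bash
python3 -m creep '{"linear":[[0,-1,0],[0,-0.7,0],[0,-0.6,0],[0,-0.6,0],[0,-0.6,0],[0,-0.6,0],[0,-0.6,0],[0,-0.5,0],[0,-0.4,0],[0,0,0],[0,0,0]],"rot":[[0,0,0],[0,0,0],[0,0,0],[0,0,0],[0,0,0],[0,0,0],[0,0,0],[0,0,0],[0,0,0],[0,0,0],[0,0,0]]}'
python3 - <<'E'
from h import *
import cv2
st()
a=r.grab_frame("side");b=r.grab_frame("wrist");cv2.imwrite("pics/side_f.png",a);a=a[160:300,270:382]
for i in r.cut_out("side","push_handle")[:2]: print(i["uv"],i["p"])
cv2.imwrite("pics/f.png",np.hstack([cv2.resize(a,(400,500),interpolation=cv2.INTER_CUBIC),cv2.resize(b[80:480,120:440],(400,500))]))
E
```

```text
clock: 6.28
tcp_pos: [0.5099, 0.0268, 0.3392]
orientation: [-0.408, -3.113, 0.002]
contact_force: [0.6, -0.1, 0.2]
grip_width: -0.0001
t 6.28 tip stand mm [-55.3  11.9 166.2] tooly err -0.001 tilt [-0.002 -0.001] F [ 0.63 -0.13  0.19] w -0.0001
[277.7, 353.4] 0.71
[321.2, 234.1] 0.61
```

View pics/f.png

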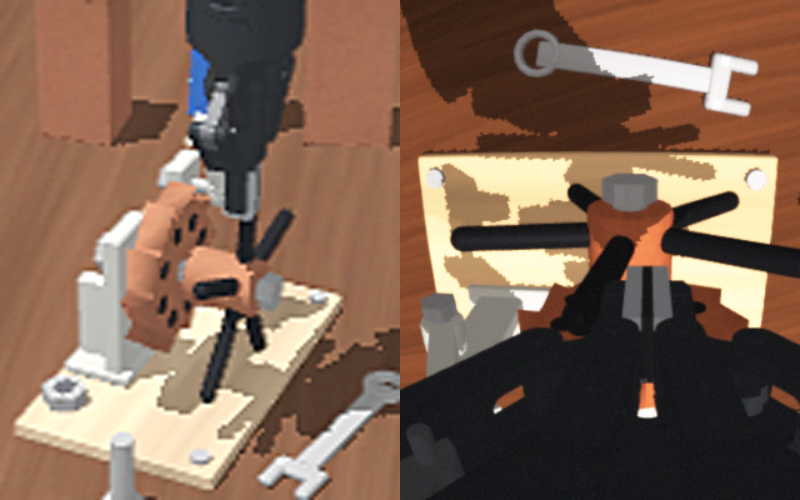

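The side panel shows handle ends at crop (290,212), (207,398), (195,292) and (260,348). The pushed handle is hidden behind the finger. I'll fit the wheel angle to those ends.

```bash
cat > fit.py <<'E'
from h import *
from scipy.optimize import least_squares
def fit(ends):
    # ends: list of (index, u,v) full-image pixels; handle angle (from vertical to +y) th+72*i
    def m(p): return np.concatenate([proj("side",W(-.055,.084*np.sin(p[0]+np.radians(72*i)),.105+.084*np.cos(p[0]+np.radians(72*i))))+p[1:]-[u,v] for i,u,v in ends])
    for th0 in (0,):
        s=least_squares(m,[th0,0,0]);print("th",s.x,"wheel",0.346-s.x[0],"res",s.fun.round(1))
E
python3 - <<'E'
from fit import *
f=lambda u,v:(270+u/3.571,160+v/3.571)
for i in range(5):
    for th in(.35,.0,-.2): print(i,th,((proj("side",W(-.055,.084*np.sin(th+np.radians(72*i)),.105+.084*np.cos(th+np.radians(72*i))))-[270,160])*3.571).round())
fit([(1,*f(195,292)),(2,*f(207,398)),(3,*f(260,348)),(4,*f(290,212))])
# initial calibration check: from overlay pic (scale 3.2, offset 260,170)
g=lambda u,v:(260+u/3.2,170+v/3.2)
fit([(0,*g(281,122)),(1,*g(207,293)),(2,*g(243,317))])
E
```

```text
0 0.35 [230. 196.]
0 0.0 [247. 170.]
0 -0.2 [257. 161.]
1 0.35 [196. 343.]
1 0.0 [199. 303.]
1 -0.2 [203. 278.]
2 0.35 [229. 391.]
2 0.0 [215. 396.]
2 -0.2 [208. 392.]
3 0.35 [280. 285.]
3 0.0 [268. 323.]
3 -0.2 [261. 343.]
4 0.35 [282. 168.]
4 0.0 [288. 191.]
4 -0.2 [289. 209.]
th [-0.1557 -0.7344  2.1146] wheel 0.5016930841867873 res [ 1.2 -0.3 -0.1  0.8 -0.1 -0.5 -1.  -0. ]
th [0.2569 4.9095 0.9166] wheel 0.08910789284975457 res [-7.1  5.4  5.1 -7.4  2.1  2. ]
```

```bash
python3 - <<'E'
from fit import *
g=lambda u,v:(260+u/3.2,170+v/3.2)
fit([(4,*g(281,123)),(1,*g(207,293)),(2,*g(243,317)),(0,*g(240,155))])
E
python3 -m creep '{"linear":[[0,-0.2,0],[0,-0.2,0],[0,0,0],[0,0,0]],"rot":[[0,0,0],[0,0,0],[0,0,0],[0,0,0]]}'
python3 -c "from h import *;st()"
```

```text
th [0.4439 0.3803 1.8057] wheel -0.09793414229950004 res [ 0.9 -0.9  0.6 -1.  -0.2  1.1 -1.3  0.8]
clock: 6.77
tcp_pos: [0.5093, 0.024, 0.3396]
orientation: [-0.407, -3.115, -0.0]
contact_force: [-0.8, 1.7, -1.0]
grip_width: 0.0001
t 6.77 tip stand mm [-55.    9.2 166.6] tooly err 0.0 tilt [-0.  0.] F [-0.81  1.72 -0.95] w 0.0001
```

The start picture fits -0.098, which is inside the stated range. The wheel should therefore be at about 0.54 now. Next I retreat and go over to the -y side of the tab.

```bash
python3 -m creep '{"linear":[[0,1.5,0],[0,1.5,0],[0,0,-2.5],[0,0,-2.5],[0,0,-2.5],[0,0,-2.5],[0,0,0]],"rot":[[0,0,0],[0,0,0],[0,0,0],[0,0,0],[0,0,0],[0,0,0],[0,0,0]]}'
python3 -m creep '{"linear":[[-1,-2,0],[-1,-2,0],[-1,-2,0],[-1,-2,0],[-1,-2,0],[-0.5,-2,0],[0,-2,0],[0,-2,0],[0,-1.2,0],[0,0,0]],"rot":[[0,0,0],[0,0,0],[0,0,0],[0,0,0],[0,0,0],[0,0,0],[0,0,0],[0,0,0],[0,0,0],[0,0,0]]}'
python3 - <<'E'
from h import *
import cv2
st()
a=r.grab_frame("side")[130:300,260:396];b=r.grab_frame("wrist")
cv2.imwrite("pics/g.png",np.hstack([cv2.resize(a,(400,500),interpolation=cv2.INTER_CUBIC),cv2.resize(b[80:480,120:440],(400,500))]))
E
```

```text
clock: 7.35
tcp_pos: [0.5185, 0.0523, 0.4446]
orientation: [0.407, 3.107, 0.004]
contact_force: [1.4, -0.2, -0.2]
grip_width: -0.0003
clock: 8.18
tcp_pos: [0.525, -0.1307, 0.4396]
orientation: [-0.415, -3.114, 0.002]
contact_force: [0.6, -0.1, 0.7]
grip_width: 0.0004
t 8.18 tip stand mm [  -0.  -136.5  266.6] tooly err -0.005 tilt [-0.001 -0.001] F [ 0.65 -0.13  0.74] w 0.0004
```

View pics/g.png

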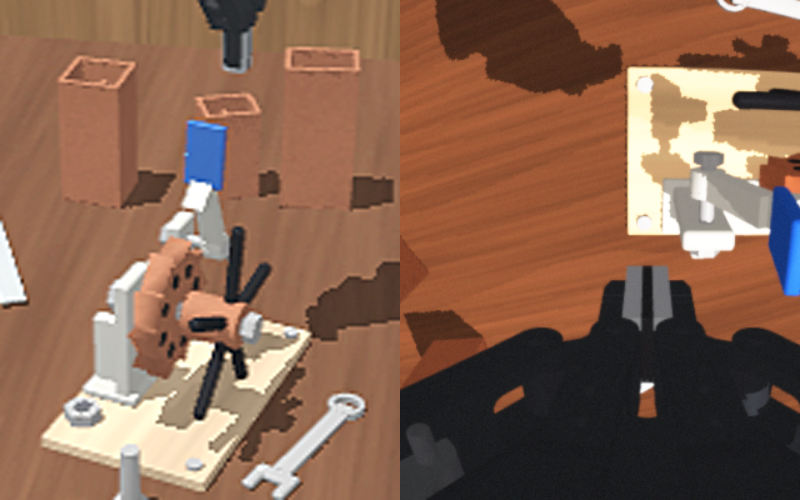

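The tab is raised at side (205,155). All five handle ends show, so I check the wheel angle before lowering the pawl.

```bash
python3 - <<'E'
from fit import *
g=lambda u,v:(260+u/2.941,130+v/2.941)
fit([(0,*g(238,232)),(1,*g(192,326)),(2,*g(200,414)),(3,*g(241,374)),(4,*g(268,265))])
E
python3 -m creep '{"linear":[[0,0.5,1.5],[0,0.5,1.5],[0,0.5,1.5],[0,0,1.5],[0,0,0]],"rot":[[0,0,0],[0,0,0],[0,0,0],[0,0,0],[0,0,0]]}'
python3 -c "from h import *;st()"
```

```text
th [-0.1724 -0.715   2.1548] wheel 0.5183712827760878 res [-0.1 -1.5  0.6  0.1 -0.3  1.4  0.6  0.3 -0.9 -0.3]
clock: 8.7
tcp_pos: [0.5296, -0.1104, 0.3769]
orientation: [-0.401, -3.111, -0.0]
contact_force: [-0.1, -0.1, -0.4]
grip_width: -0.0
t 8.7 tip stand mm [  -1.7 -115.5  203.9] tooly err 0.004 tilt [-0.005  0.001] F [-0.06 -0.06 -0.42] w -0.0
```

```bash
python3 -m creep '{"linear":[[0,0.8,-0.1],[0,0.8,0],[0,0.8,0],[0,0.7,0],[0,0.7,0],[0,0.7,0],[0,0.6,0],[0,0.5,0],[0,0,0]],"rot":[[0,0,0],[0,0,0],[0,0,0],[0,0,0],[0,0,0],[0,0,0],[0,0,0],[0,0,0],[0,0,0]]}'
python3 -c "from h import *;st()"
python3 -m creep '{"linear":[[0,0.4,0],[0,0.4,0],[0,0,0]],"rot":[[0,0,0],[0,0,0],[0,0,0]]}'
python3 -c "from h import *;st()"
```

```text
clock: 9.45
tcp_pos: [0.5447, -0.0575, 0.3806]
orientation: [-0.405, -3.115, -0.001]
contact_force: [0.2, 0.0, 0.6]
grip_width: -0.0001
t 9.45 tip stand mm [  0.2 -60.4 207.6] tooly err 0.002 tilt [0.    0.001] F [0.18 0.01 0.57] w -0.0001
clock: 9.7
tcp_pos: [0.5466, -0.0505, 0.3806]
orientation: [-0.406, -3.115, -0.001]
contact_force: [-0.5, 0.4, 1.0]
grip_width: 0.0001
t 9.7 tip stand mm [  0.2 -53.1 207.6] tooly err 0.001 tilt [-0.  0.] F [-0.48  0.36  1.  ] w 0.0001
```

```bash
python3 -m creep '{"linear":[[0,0.4,0],[0,0.3,0],[0,0,0]],"rot":[[0,0,0],[0,0,0],[0,0,0]]}'
python3 -m creep '{"linear":[[0,0.3,0],[0,0,0]],"rot":[[0,0,0],[0,0,0]]}'
python3 -m creep '{"linear":[[0,0.2,0],[0,0,0]],"rot":[[0,0,0],[0,0,0]]}'
python3 - <<'E'
from h import *
import cv2
st()
a=r.grab_frame("side")[130:300,260:396];b=r.grab_frame("wrist")
cv2.imwrite("pics/i.png",np.hstack([cv2.resize(a,(400,500),interpolation=cv2.INTER_CUBIC),cv2.resize(b[80:480,120:440],(400,500))]))
E
```

```text
clock: 9.95
tcp_pos: [0.5484, -0.0437, 0.3807]
orientation: [0.406, 3.115, 0.001]
contact_force: [-0.0, -0.4, -0.1]
grip_width: 0.0
clock: 10.12
tcp_pos: [0.5491, -0.041, 0.3807]
orientation: [0.406, 3.115, 0.0]
contact_force: [-1.4, 0.4, 0.7]
grip_width: -0.0001
clock: 10.28
tcp_pos: [0.5495, -0.0393, 0.3807]
orientation: [0.407, 3.115, 0.0]
contact_force: [0.0, -0.2, 0.0]
grip_width: 0.0
t 10.28 tip stand mm [  0.3 -41.6 207.7] tooly err 0.0 tilt [0. 0.] F [ 0.02 -0.22  0.03] w 0.0
```

View pics/i.png

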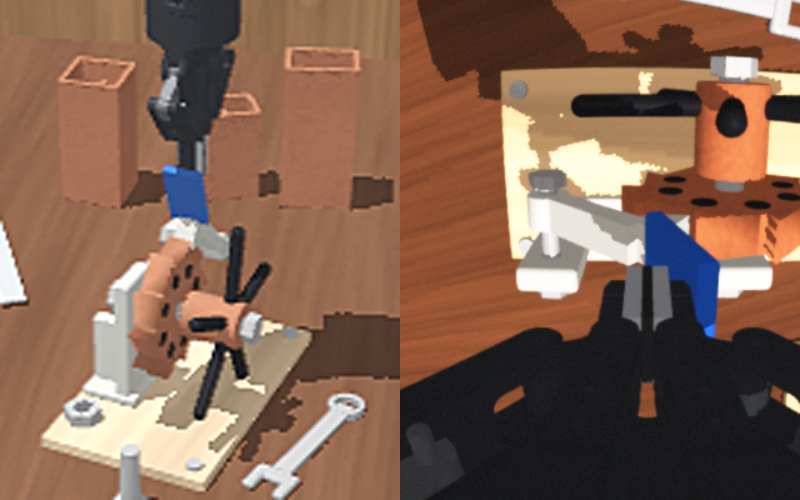

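The pawl is nearly down, with the tab at side (187,195), and the wheel hasn't moved. I keep pushing until the force builds.

```bash
for i in 1 ; do python3 -m creep '{"linear":[[0,0.2,0],[0,0,0]],"rot":[[0,0,0],[0,0,0]]}'|grep -E "pos|force"
python3 -m creep '{"linear":[[0,0.2,0],[0,0,0]],"rot":[[0,0,0],[0,0,0]]}'|grep -E "pos|force"
python3 -m creep '{"linear":[[0,0.2,0],[0,0,0]],"rot":[[0,0,0],[0,0,0]]}'|grep -E "pos|force"; done; python3 -c "from h import *;st()"
```

```text
tcp_pos: [0.55, -0.0374, 0.3807]
contact_force: [0.1, 0.4, 0.1]
tcp_pos: [0.5506, -0.0354, 0.3807]
contact_force: [0.6, -0.1, 0.3]
tcp_pos: [0.551, -0.0337, 0.3807]
contact_force: [0.0, -1.4, 0.5]
t 10.88 tip stand mm [  0.2 -35.9 207.7] tooly err 0.0 tilt [-0. -0.] F [ 0.01 -1.43  0.53] w -0.0001
```

```bash
python3 -m creep '{"linear":[[0,0.15,0],[0,0,0]],"rot":[[0,0,0],[0,0,0]]}'|grep -E "pos|force"
python3 -m creep '{"linear":[[0,0.15,0],[0,0,0]],"rot":[[0,0,0],[0,0,0]]}'|grep -E "pos|force"
python3 -m creep '{"linear":[[0,0.15,0],[0,0,0]],"rot":[[0,0,0],[0,0,0]]}'|grep -E "pos|force"
python3 - <<'E'
from h import *
import cv2
st()
a=r.grab_frame("side")
k=cv2.resize(a[130:300,260:396],(400,500),interpolation=cv2.INTER_CUBIC);i=cv2.imread("pics/i.png")[:,:400]
cv2.imwrite("pics/j.png",k)
E
```

```text
tcp_pos: [0.5512, -0.0332, 0.3806]
contact_force: [-1.7, -4.4, -0.7]
tcp_pos: [0.5513, -0.0327, 0.3804]
contact_force: [-1.7, -6.8, -0.9]
tcp_pos: [0.5515, -0.0323, 0.3804]
contact_force: [-1.8, -10.4, -0.0]
t 11.38 tip stand mm [  0.2 -35.1 207.4] tooly err -0.003 tilt [-0.002 -0.004] F [ -1.8  -10.42  -0.04] w -0.0002
```

The finger has stalled with 10 N building, so the pawl is on a stop. I back off, raise, and compare the tab's position with the start image.

```bash
python3 -m creep '{"linear":[[0,0.2,0],[0,0,0],[0,-1,0],[0,-2,0],[0,-2,0],[0,-2,-2],[0,-2,-3],[0,-2,-3],[0,-2,-3],[0,0,0]],"rot":[[0,0,0],[0,0,0],[0,0,0],[0,0,0],[0,0,0],[0,0,0],[0,0,0],[0,0,0],[0,0,0],[0,0,0]]}'|grep force
python3 - <<'E'
from h import *
import cv2
st()
a=r.grab_frame("side");s0=cv2.imread("pics/side0.png")
t=r.grab_frame("top");t0=cv2.imread("pics/top0.png")
def blue(im,x0,y0,x1,y1):
    c=im[y0:y1,x0:x1].astype(int);m=(c[:,:,0]>c[:,:,2]+50)&(c[:,:,0]>90)
    y,x=np.nonzero(m);return len(x),x.mean()+x0,y.mean()+y0,x.min()+x0,x.max()+x0,y.min()+y0,y.max()+y0
for n,i,b in(("s0",s0,(300,170,345,215)),("s",a,(300,170,345,215)),("t0",t0,(335,215,385,260)),("t",t,(335,215,385,260))): print(n,np.round(blue(i,*b),2))
f=lambda im:cv2.resize(im[160:290,270:374],(400,500),interpolation=cv2.INTER_CUBIC)
cv2.imwrite("pics/k.png",np.hstack([f(s0),f(a)]))
E
```

```text
contact_force: [1.3, -1.1, 0.1]
t 12.27 tip stand mm [   3.2 -163.9  324.2] tooly err -0.006 tilt [ 0.011 -0.002] F [ 1.26 -1.12  0.05] w -0.0002
s0 [227.   322.6  195.82 315.   330.   186.   206.  ]
s [216.   322.12 197.05 314.   330.   188.   207.  ]
t0 [110.   355.02 234.8  351.   359.   227.   243.  ]
t [123.   353.85 234.6  349.   359.   226.   243.  ]
```

View pics/k.png

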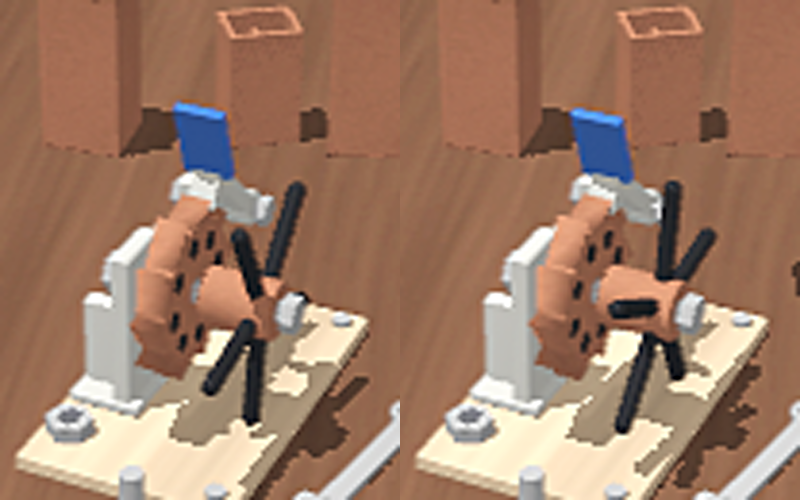

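Left is the start, right is now. The tab is 1 px further down and towards +y than at the start, so the pawl is fully home. The wheel sits one notch back, and everything else is where it was.

```bash
python3 -c "
from bench import r
print(r.hand_in())"
```

```text
the job is handed in; nothing more can be done
None
```

I lifted the pawl with the shut fingertips on the blue tab and pushed the upright handle until the wheel was back one notch. I then pushed the tab back until the pawl seated, backed the arm clear and handed the job in at about 12 s on the robot's clock.

**Last checks:**
- **Wheel:** it read about 0.52 rad when I fitted the handle ends in the side picture, inside the 0.45–0.64 window. The start picture gave about -0.10. This was measured before the pawl went down; afterwards I compared pictures by eye and did not refit the angle.
- **Pawl:** the finger stalled with about 10 N building. The tab then sat about 1 px lower and further towards +y than at the start, so I read the pawl as fully home at its stop.
- **Clearance:** the arm was clear with about 0 N on it. The bystanders in view in the last side crop (the prints, nut and part of the wrench) had not moved. I did not check the drill and pliers again.

**One anomaly:** the first push on the tab briefly read 23 N sideways and 31 N vertically at the tool, well above the 1–2 N expected. I think the fingertip wedged on the tab. The force fell to zero as the pawl lifted, and it stayed below the 120 N wrist limit. I took the contact to be the fingertip and not the gripper's body, but did not confirm it.

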